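# Lock the lid press's depth stop with the jam nut

## Robot

A 6-joint arm with a two-finger parallel gripper is mounted at the origin on the work surface; the furniture and walls round the work are solid. World frame = base frame: x ahead of the robot, y to its left, z up, the work surface at z = 0. Lengths are in m, angles in rad, forces in N, time in s.
With the tool pointing down it reaches from about 0.25 to 0.775 m from the base axis. Payload 4 kg.
Tool frame: the origin (TCP) lies at the very end of the fingers, on their centre line; the grasp point (between the pads) lies 19 mm behind it; z points along the fingers, y is the line along which they close (so a half turn about z gives the same grasp; the last joint's range is limited). The gripper opens to 94 mm and grips with 3 to 60 N. Pads are 16 mm wide; open, the fingers measure 119 mm over their backs; the gripper's body (75 mm by 177 mm) begins 78 mm behind the grasp point.
Start: joints at [-1.212, 0.087, 1.371, -0, 1.684, -0.103], TCP at [0.245, -0.492, 0.206] pointing down, gripper open.
Joint ranges: [-3.1, 3.1], [-0.76, 2.03], [0.27, 2.55], [-1.08, 4.22], [0.17, 2.65], [-2.57, 2.57]. Speed limits (rad/s): [2.79, 2.79, 3.14, 3.14, 3.14, 3.14].

## Interface

Orientations are given as [roll, pitch, yaw] about the fixed x, y, z axes, in that order (R = Rz(yaw) Ry(pitch) Rx(roll)).
In Python, from bench import robot, vision gives the robot as it stands.
- The arm moves only by the shell command python3 -m crank 'ROWS'. ROWS is JSON, a list of rows, each a list of 3 entries, a list of its own where there are three numbers: the closure, from 0 (fully open) to 1 (shut), then the shift along the tool's x, y, z in m, then the turn, a rotation vector about the tool's x, y, z in degrees. A call has 1 to 8 rows; each row shifts and turns the commanded pose from where the row before left it, along the tool's axes as they then stand; what a row does not reach is not made up. A row lasts 1/10 s, in which the tool goes at most 50 mm and 8.59 degrees, less where a joint would pass 70% of its speed; a pose out of reach is approached as far as the arm can. A call with a gripper value outside its range is refused whole. The fingers move at their own pace and stop on an object; the grip force is fixed at half the most. Time passes only in rows, so rows that do not move let the fingers close. It gives the time, the measured TCP pose, the force, the opening and the grip force at its end, in the units of the state.
- robot.get_obs(): the state, without advancing time (a new reading comes with each control period).
- vision.snapshot(name): name is "side" or "top"; returns a dict with "color" (384x512x3 uint8, red, green, blue), "z_map" (384x512 float32, m along the optical axis (not along the pixel's ray), 0 where there is no reading), "fx", "fy", "cx", "cy" (pixels), "R" (3x3) and "t" (3): a world point X has camera coordinates R X + t. Camera axes: x right, y down, z forward; pixel columns grow to the right and rows downward; lengths in m; the calibration is good to about 2 mm. A picture is of the moment at which its call begins.
- robot.close_job(): hands the job in; it is judged then, once.
The state is a dict: "time": time; "joint_positions": joint angles; "qvel": joint speeds; "joint_torque": joint torques, N m; "tool_pos": TCP position; "ee_rot": TCP orientation; "wrist_force": force on the tool from outside, world axes, zero at the start; "wrist_torque": the same for the moment, N m; "width": finger opening in m; "finger_force": force on a finger pad.
Only numpy, scipy, OpenCV 4.12 (cv2) and the standard library are available. Lean on these libraries where they do the work, as an engineer would, in place of code of your own. Each camera call takes 0.05 s, during which the arm holds its last target. There are 200 camera calls.

## Task

The depth stop of the lid press is set but not locked: take the flat spanner out of its rack (lift its jaw end over the lip and draw it out endwise from under the strap), slide it fully home on the square lower nut so that it lies flat on the crossbar along the guide lug, and let go of it. Then, with the spanner holding that nut, swing the jam nut's lever clockwise until it stops, without letting the lower nut turn along with it; leave the spanner in place on the nut and do not disturb the jars and other things around.

Things in the scene. Friction and masses are not known exactly. Their poses are not given: they have to be found in the camera images.
- press: Fixed grey lid press, base 170 x 110 mm, with a flat crossbar on top (x +-75 mm, y +-45 mm, top face 160 mm above the table). Origin at table level under its vertical 18 mm threaded spindle (top at 212 mm); z up. The spanner slides on from the -x end, moving along +x, its handle left pointing to -x, past the crossbar's end. The press may stand left or right of the rack.
- guide_lug (a point): Middle of the inner face (y = +33 mm) of a steel guide lug on the press's crossbar, x from -73 to -43 mm, 12 mm thick, 18 mm high. The side of the spanner's plate runs 3 mm from it and bears on it when the nut is loaded. Axes as press.
- nut_axis (a point): Centre of the underside of the square lower nut (36 x 36 mm across flats, 20 mm high), on the crossbar's top, on the spindle axis. Its axes turn with the nut: x and y are square to its flats.
- nut_corner (a point): A top corner of the square lower nut, 25 mm from its axis: it shows whether the nut has turned.
- stop_nut (a joint): Angle of the lower nut on the press, rad, clockwise from above positive; flats parallel to the press's x and y at 0 (it starts within 0.04). It turns freely at 0.15 N m, so unless it is held it goes along with the jam nut; held by the spanner on the lug it still takes up about 0.2 rad of slack, which is allowed.
- jam_nut (a joint): Angle of the jam nut relative to the lower nut, rad, clockwise from above (tightening) positive. It starts between 0 and 0.6, is tight at its stop at 1.4, needs about 0.5 N m (7 N at the knob) and stays where it is left.
- lever_knob (a point): Grip point in the jam nut's knob, an upright black cylinder 22 mm in diameter, 34 to 70 mm above the crossbar; this point at 55 mm, 75 mm from the spindle axis. A 12 mm lever joins its foot to the hexagonal jam nut (46 mm wide, 21.5 to 36 mm above the crossbar). With both joints at 0 the lever points 1.92 rad counterclockwise from the press's +x; tightening swings it towards +x.
- rack: Fixed aluminium rack for the spanner: plate x from -164 to +42 mm, 76 mm wide, floor 6 mm above the table. Origin at table level under the jaw centre of the stored spanner; x points to the jaw end, z up. Lip across the jaw end at x = 31 to 38 mm, 12 mm above the floor. Low cheeks, inner faces y = +-34 mm, x from -35 to +25 mm, 10 mm high.
- rack_strap (a point): Middle of the underside of the strap over the spanner's tail: x from -156 to -128 mm in the rack's frame, 20 mm above the rack's floor, 6 mm thick, 30 mm clear between its two posts. Axes as rack.
- spanner: Flat steel open-ended spanner, 187 mm long, 0.14 to 0.24 kg. Origin: underside, jaw centre (on the nut's axis when home); x points out of the jaw, z up. Plate 60 mm wide, 12 mm thick, x from -75 to +27 mm; slot 39 mm wide, flared mouth, end wall at x = -20 mm. Handle 20 mm wide, 12 mm thick, to x = -160 mm. Black grip block to hold: 22 mm wide, 26 mm high from the underside, x from -118 to -78 mm.
- jar_near: Plain jar with black lid, 70 mm in diameter, 116 mm high, between press and rack; origin under its base.
- jar_far: Labelled jar, 70 mm in diameter, 116 mm high, farther out between press and rack; origin under its base.
- jar_left: Labelled jar, 70 mm in diameter, 116 mm high, at the left; origin under its base.
- tape_roll: Tape roll lying flat, 100 mm in diameter, 48 mm high, at the right; origin under its base.
- stamp: Red date stamp, 27 x 46 x 80 mm, at the right; origin under its base.

How it is judged:
By the outcome, as a careful person would: the job done as asked, in the order asked, and still so for the second after the job is handed in, with the robot touching nothing.
It also fails if it takes over 59 s, if anything falls off the work surface, if the arm or the gripper's body presses on something with over 40 N, if the wrist force passes 120 N, or if a joint passes its speed limit or range.

## Working session

There is one attempt and no reset: what is moved stays moved. The work goes in short steps, Python scripts to look and compute and a shell command to move; the robot and the scene stay as the last step left them, time stands still between calls to the robot, and variables do not carry over. Pictures are saved under pics/ and viewed, at most 10 in all, crops included, and the job is handed in when it is done.

```bash
mkdir -p pics
python3 - <<'E'
from bench import robot, vision
import cv2,numpy as np
for n in("top","side"):
    s=vision.snapshot(n); np.savez(f"pics/{n}0.npz",**s)
    cv2.imwrite(f"pics/{n}0.png",cv2.resize(s["color"][:,:,::-1],(800,600)))
    print(n,s["fx"],s["cx"],s["cy"],(-s["R"].T@s["t"]),s["R"])
print(robot.get_obs())
E
```

```text
top 404.7969177170668 258.58319507707404 196.29170938381327 [ 0.37259933 -0.00421967  1.36402571] [[ 0.02763753 -0.99949553  0.01564756]
 [-0.98716336 -0.02975315 -0.15691795]
 [ 0.15730436 -0.01110988 -0.98748768]]
side 441.5025674101613 254.41760314747617 185.93540704009428 [-0.03023291 -1.17317434  0.68039894] [[ 0.90502713 -0.42514277  0.01339848]
 [-0.15269123 -0.3541206  -0.92265052]
 [ 0.39700288  0.83297793 -0.38540432]]
{'time': 0.1, 'joint_positions': array([-1.21212285e+00,  8.78637279e-02,  1.37209074e+00,  1.76884459e-05,
        1.68363628e+00, -1.03095181e-01]), 'qvel': array([ 0.00090541, -0.00197208, -0.00321626,  0.00106352,  0.00191174,
        0.00063479]), 'joint_torque': array([ 2.26292657e-03, -3.41253448e+01, -3.03301048e+01,  7.20017706e-02,
        3.03814409e-02, -8.71192492e-05]), 'tool_pos': array([ 0.24486819, -0.49191871,  0.20443703]), 'ee_rot': array([-3.13960699e+00, -2.23114726e-04,  4.61770408e-01]), 'wrist_force': array([-0.00902586,  0.43903891, -0.42191116]), 'wrist_torque': array([-0.02410967,  0.00058604,  0.02663685]), 'finger_force': 0.0, 'width': 0.09392837939474573}
```

View pics/top0.png

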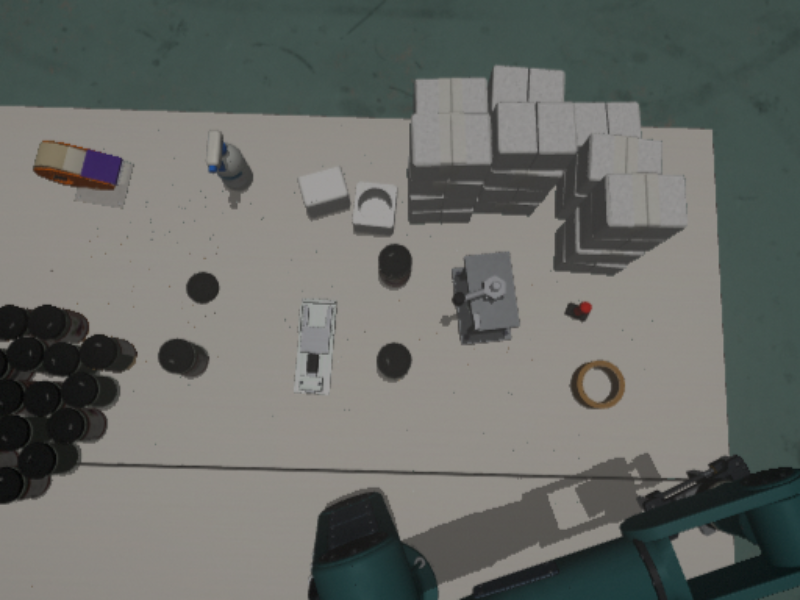

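View pics/side0.png

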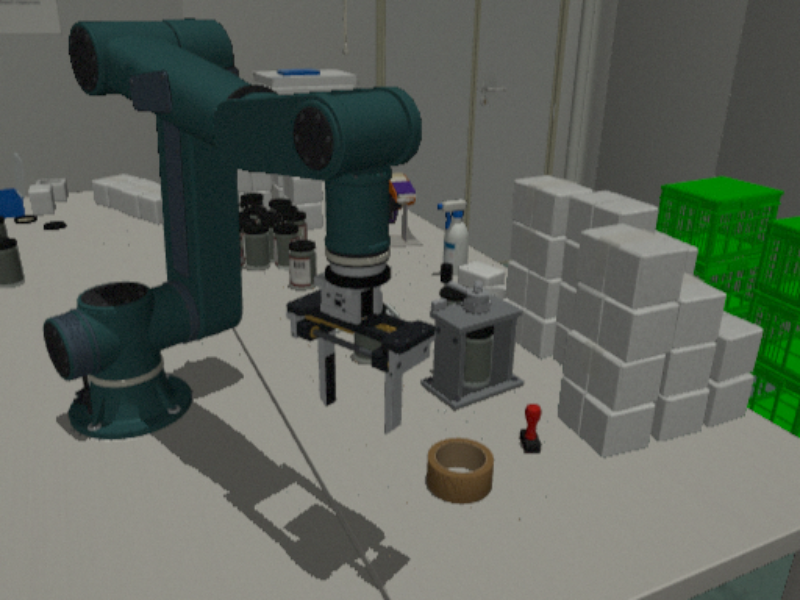

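```bash
cat > h.py <<'E'
import numpy as np,cv2
def ray(s,u,v,z):
    "pixel (512 scale) -> world point at height z"
    R,t=s["R"],s["t"]; d=R.T@np.array([(u-s["cx"])/s["fx"],(v-s["cy"])/s["fy"],1]); c=-R.T@t
    return c+d*(z-c[2])/d[2]
def cloud(s):
    v,u=np.mgrid[:384,:512]; z=s["z_map"].astype(float)
    P=np.stack([(u-s["cx"])/s["fx"]*z,(v-s["cy"])/s["fy"]*z,z],-1)
    W=(P-s["t"])@s["R"]; W[z==0]=np.nan; return W
def crop(s,u0,v0,w,h,k):
    return cv2.resize(s["color"][v0:v0+h,u0:u0+w,::-1],None,fx=k,fy=k,interpolation=cv2.INTER_CUBIC)
E
python3 - <<'E'
from h import *
s=dict(np.load("pics/top0.npz"))
a=crop(s,180,188,55,70,7); b=crop(s,282,155,55,70,7)
cv2.imwrite("pics/c1.png",cv2.convertScaleAbs(np.hstack([a,b]),alpha=1.0))
W=cloud(s)
def rect(z0,z1,u0,u1,v0,v1):
    w=W[v0:v1,u0:u1].reshape(-1,3); w=w[(w[:,2]>z0)&(w[:,2]<z1)]
    print(len(w),np.median(w[:,2]),cv2.minAreaRect(w[:,:2].astype(np.float32)))
rect(.152,.168,282,340,150,225)   # crossbar
rect(.155,.165,282,340,150,225)
rect(.004,.05,180,230,185,258)   # rack
t=W[240,150:180,2];print(np.round(t,4))
np.set_printoptions(linewidth=220)
print("rack z mm along cols 188-218");
for v in range(188,256,3): print(v,np.round(W[v,188:219:2,2]*1000))
E
```

```text
1186 0.16092594597271556 ((0.6015601754188538, -0.1852065920829773), (0.15049082040786743, 0.09058655053377151), 7.922088623046875)
1123 0.1608097489340744 ((0.6014150977134705, -0.18522676825523376), (0.1501978635787964, 0.09058655053377151), 7.92209005355835)
1655 0.010408019701365468 ((0.5012279152870178, 0.16085630655288696), (0.24412000179290771, 0.16660696268081665), 2.239975690841675)
[ 0.0018 -0.0003  0.0058 -0.0016 -0.0001  0.0049 -0.0004  0.0038 -0.0023
  0.0067  0.0014  0.0008  0.0037  0.0023 -0.0005  0.0053 -0.0016  0.005
  0.0023 -0.001   0.0036  0.0001  0.0015  0.0046  0.0005  0.0038 -0.0051
  0.0021 -0.0008  0.0017]
rack z mm along cols 188-218
188 [-0.  0. -1.  0. -2.  1.  1.  1.  2.  5.  3.  4. -6.  4.  5.  1.]
191 [ 1.  4.  1. 18.  6. 10.  1.  7. -2. -0.  9. -3.  4. -0. -3. -3.]
194 [-0.  6.  2.  7. 10. 10.  7. 19.  7. 11. 13. 15. 19.  4.  3.  0.]
197 [-0.  2. 18.  4. 17.  7.  3.  8.  4.  9.  3. 21. 18. 21. -2.  3.]
200 [ 0.  2. 15. 21. 19.  8.  3.  9.  9.  6.  7. 21.  6. 19. -0.  1.]
203 [-1.  4. 18. 20. 23.  4.  3.  7. 10.  7.  3. 21.  4. 15.  3. -0.]
206 [ 2.  2.
[... 477 characters left out ...]

227 [ 2.  9.  6.  8.  7. 29. 35. 38.  3.  7.  2.  3.  9.  3.  5. -3.]
230 [-3.  7. 11.  9.  5. 38. 37. 35.  7.  8.  7.  2.  1.  4. -3.  2.]
233 [ 3. 11.  2.  3. 33. 34. 34. 35.  7.  9.  8.  6. -2. -3.  3.  3.]
236 [ 1.  7.  6.  8. 31. 31. 30. 28.  6.  7.  6.  6. -1.  1. -1. -3.]
239 [ 5.  9.  1.  6.  2. 17. 21. 10.  8.  2. 10.  6.  0.  3. -4. -3.]
242 [ 5. 11. 33. 36. 36. 33. 35. 37. 34. 23.  7. 11. -0. -5.  2.  2.]
245 [13.  5. 35. 30. 35. 32. 27. 32. 32. 17.  6.  5.  5.  2. -5.  1.]
248 [ 5.  9. 34. 34. 30. 33. 34. 32. 35.  3.  9.  9.  4.  6.  2. -4.]
251 [10.  7.  1.  6. 13. 16. 18.  8. 14. 12.  8.  8. -2.  1.  2. -0.]
254 [-3.  2.  3.  5.  1.  4.  0.  2. -2. -3.  4. -2.  2.  4. -3. -1.]
```

View pics/c1.png

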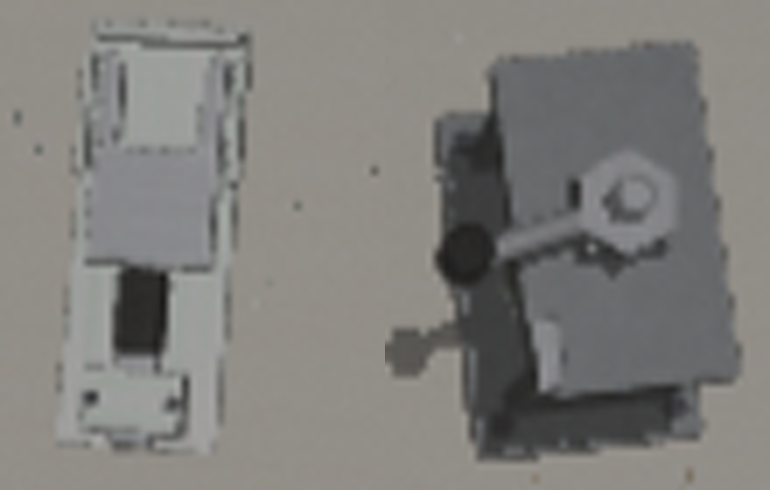

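Run:
```python
from h import *
s=dict(np.load("pics/top0.npz"))
f=lambda x,y,z,o=180,p=188: np.round(ray(s,o+x/7-.43,p+y/7-.43,z),4)[:2]
L=[f(95,22,.006),f(58,440,.006),f(250,35,.006),f(215,452,.006)]; print("rack corners",L)
for a,b in((0,1),(2,3)): d=L[a]-L[b];print(np.degrees(np.arctan2(d[1],d[0])),np.hypot(*d))
print("centre",sum(L)/4)
W=cloud(s); col=s["color"].astype(int)
m=(col.sum(2)<150)&(np.abs(W[...,2]-.032)<.012); m[:, :185]=0;m[:,220:]=0;m[:215]=0;m[250:]=0
v,u=np.nonzero(m); P=np.array([ray(s,a,b,.032)[:2] for a,b in zip(u,v)])
print("grip",P.mean(0),cv2.minAreaRect(P.astype(np.float32)))
print("strap",f(132,400,.032))
print("plate back corners z18",f(84,262,.018),f(212,268,.018), "slot", f(128,150,.018),f(200,152,.018))
print("spindle top",f(385+0,0,0)); print(f(635-385,195,.212,282,155)," knob",f(465-385,253,.23,282,155))
print("lug top corners", f(535-385,320,.178,282,155),f(540-385,390,.178,282,155),f(562-385,385,.178,282,155))
for c in((500,300),(385,0)):pass
print("jars",[f2 for f2 in [ray(s,394/1.5625,263/1.5625,.116),ray(s,394/1.5625,360/1.5625,.116)]])
```

```text
rack corners [array([0.6014, 0.2032]), array([0.4001, 0.21  ]), array([0.5973, 0.1279]), array([0.3965, 0.1355])]
-1.934740212016651 0.20141482070592526
-2.1675307469642795 0.2009437732302248
centre [0.498825 0.16915 ]
grip [0.46055204 0.16968313] ((0.46052491664886475, 0.16957448422908783), (0.03274338319897652, 0.019704731181263924), 1.6574411392211914)
strap [0.419  0.1726]
plate back corners z18 [0.4838 0.2005] [0.4827 0.1397] slot [0.5379 0.1824] [0.538 0.148]
spindle top [0.6176 0.0634]
[ 0.602  -0.1865]  knob [ 0.5723 -0.1145]
lug top corners [ 0.5535 -0.1497] [ 0.5237 -0.1521] [ 0.5261 -0.1614]
jars [array([0.66014864, 0.00447502, 0.116     ]), array([ 0.46447481, -0.00142327,  0.116     ])]
```

```bash
python3 -m crank '[[0,[0,0,0],[0,0,7.13]],[0,[0,0,0],[0,0,7.13]],[0,[0,0,0],[0,0,7.13]],[0,[0,0,0],[0,0,7.13]]]'
python3 -m crank '[[0,[0.0125,-0.042,0],[0,0,0]],[0,[0.0125,-0.042,0],[0,0,0]],[0,[0.0125,-0.042,0],[0,0,0]],[0,[0.0125,-0.042,0],[0,0,0]],[0,[0.0125,-0.042,0],[0,0,0]],[0,[0.0125,-0.042,0],[0,0,0]],[0,[0.0125,-0.042,0],[0,0,0]],[0,[0.0125,-0.042,0],[0,0,0]]]'
python3 -m crank '[[0,[0.0125,-0.042,0],[0,0,0]],[0,[0.0125,-0.042,0],[0,0,0]],[0,[0.0125,-0.042,0],[0,0,0]],[0,[0.0125,-0.042,0],[0,0,0]],[0,[0.0125,-0.042,0],[0,0,0]],[0,[0.0125,-0.042,0],[0,0,0]],[0,[0.0125,-0.042,0],[0,0,0]],[0,[0,0,0],[0,0,0]]]'
python3 - <<'E'
from h import *
s=dict(np.load("pics/top0.npz"));W=cloud(s).reshape(-1,3)
for z in(.12,.2,.28,.33):
    m=(W[:,2]>z)&(W[:,0]>.45)&(W[:,1]<.1)&(W[:,1]>-.6)
    if z==.2: m&=~((abs(W[:,0]-.6)<.06)&(abs(W[:,1]+.17)<.09))
    print(z,m.sum(), W[m].min(0) if m.any() else "", W[m].max(0) if m.any() else "")
E
```

```text
time: 0.5
tool_pos: [0.2449, -0.4921, 0.2048]
ee_rot: [-3.14, 0.001, -0.041]
wrist_force: [-0.0, 0.0, 0.6]
width: 0.0938
finger_force: 0.0
time: 1.3
tool_pos: [0.357, -0.1584, 0.2051]
ee_rot: [-3.141, 0.0, -0.037]
wrist_force: [-0.4, -0.5, 0.7]
width: 0.0942
finger_force: 0.0
time: 2.1
tool_pos: [0.4552, 0.1346, 0.2043]
ee_rot: [-3.14, 0.002, -0.029]
wrist_force: [0.2, -0.4, 0.6]
width: 0.0939
finger_force: 0.0
0.12 15917 [ 0.45321932 -0.48472822  0.12001319] [1.01467386 0.03300137 0.36188947]
0.2 11880 [ 0.67931027 -0.48472822  0.20024849] [ 1.01467386 -0.01627148  0.36188947]
0.28 6890 [ 0.67931027 -0.48375378  0.28000919] [ 0.90049775 -0.01627148  0.36188947]
0.33 5712 [ 0.67949699 -0.48375378  0.33000873] [ 0.90049775 -0.01828033  0.36188947]
```

```bash
python3 -m crank '[[0,[0.0115,-0.0363,0],[0,0,0]],[0,[0,0,0.04],[0,0,0]],[0,[0,0,0.04],[0,0,0]],[0,[0,0,0.04],[0,0,0]],[0,[0,0,0.03],[0,0,0]],[0,[0,0,0.02],[0,0,0]],[0,[0,0,0.01],[0,0,0]],[0,[0,0,0.007],[0,0,0]]]'; python3 -m crank '[[0,[0,0,0.005],[0,0,0]],[0,[0,0,0],[0,0,0]],[0,[0,0,0],[0,0,0]]]'
python3 - <<'E'
from bench import vision
from h import *
a=vision.snapshot("side");b=vision.snapshot("top")
cv2.imwrite("pics/g1.png",np.hstack([crop(a,130,110,130,150,3),crop(b,165,170,130,150,3)]))
E
```

```text
time: 2.9
tool_pos: [0.4675, 0.1656, 0.0177]
ee_rot: [3.141, 0.001, -0.037]
wrist_force: [0.4, 0.6, -0.6]
width: 0.094
finger_force: 0.0
time: 3.2
tool_pos: [0.4687, 0.1664, 0.0145]
ee_rot: [-3.141, -0.002, -0.036]
wrist_force: [-0.1, -0.4, 1.3]
width: 0.0939
finger_force: 0.0
```

View pics/g1.png

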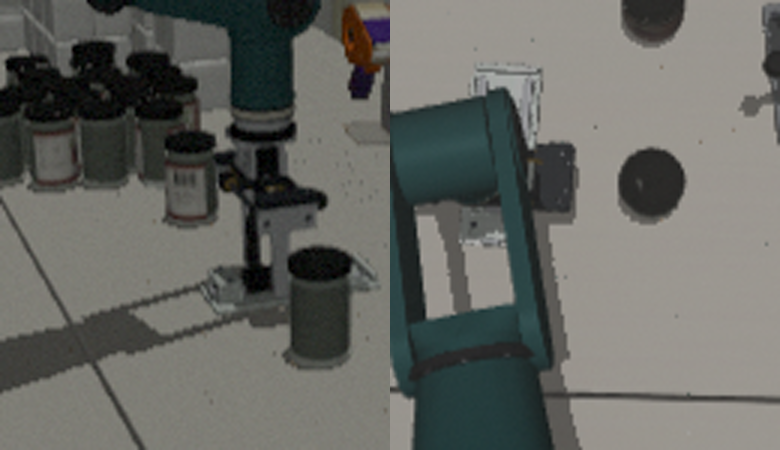

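```bash
python3 -m crank '[[0,[0,-0.0025,0.004],[0,0,0]],[0,[0,0,0.002],[0,0,0]],[1,[0,0,0],[0,0,0]],[1,[0,0,0],[0,0,0]],[1,[0,0,0],[0,0,0]],[1,[0,0,0],[0,0,0]],[1,[0,0,0],[0,0,0]],[1,[0,0,0],[0,0,0]]]'; python3 -m crank '[[1,[0,0,0],[0,0,0]],[1,[0,0,0],[0,0,0]],[1,[0,0,0],[0,0,0]]]'
```

```text
time: 4.1
tool_pos: [0.468, 0.1688, 0.0075]
ee_rot: [3.142, -0.0, -0.036]
wrist_force: [-0.6, -0.3, 0.1]
width: 0.0494
finger_force: 0.0
time: 4.4
tool_pos: [0.468, 0.1688, 0.0075]
ee_rot: [-3.142, -0.0, -0.036]
wrist_force: [-0.3, 1.1, 0.4]
width: 0.0253
finger_force: 0.3
```

```bash
python3 -m crank '[[1,[0,0,0],[0,0,0]],[1,[0,0,0],[0,0,0]],[1,[0,0,0],[0,0,0]],[1,[0,0,0],[0,0,0]]]'
```

```text
time: 4.8
tool_pos: [0.468, 0.1689, 0.0075]
ee_rot: [-3.141, -0.0, -0.036]
wrist_force: [-0.5, 0.9, -0.0]
width: 0.022
finger_force: 30.0
```

```bash
python3 -m crank '[[1,[0,0,-0.0022],[0,1.5,0]],[1,[0,0,-0.0022],[0,1.5,0]],[1,[0,0,-0.0022],[0,1.5,0]],[1,[0.0005,0,-0.0022],[0,1.5,0]],[1,[0,0,0],[0,0,0]],[1,[0,0,0],[0,0,0]]]'
python3 - <<'E'
from bench import vision
from h import *
a=vision.snapshot("side");b=vision.snapshot("top")
cv2.imwrite("pics/g2.png",np.hstack([crop(a,180,160,80,80,5),crop(b,170,180,80,80,5)]))
E
```

```text
time: 5.4
tool_pos: [0.4679, 0.1688, 0.0165]
ee_rot: [3.142, -0.105, -0.036]
wrist_force: [0.5, -0.4, -2.9]
width: 0.0219
finger_force: 30.0
```

View pics/g2.png

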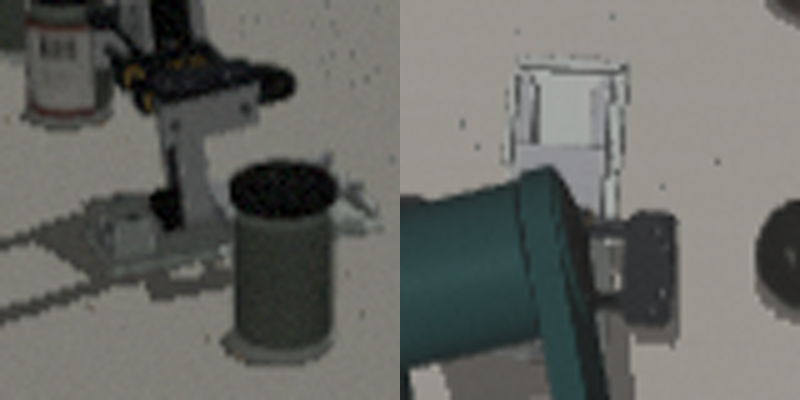

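```bash
python3 -m crank '[[1,[0.005,0,0.0005],[0,0,0]],[1,[0.01,0,0.001],[0,0,0]],[1,[0.01,0,0.001],[0,0,0]],[1,[0.01,0,0.001],[0,0,0]],[1,[0.01,0,0.001],[0,0,0]],[1,[0.01,0,0.001],[0,0,0]],[1,[0,0,0],[0,0,0]]]'
```

```text
time: 6.2
tool_pos: [0.525, 0.1666, 0.0167]
ee_rot: [3.142, -0.106, -0.037]
wrist_force: [0.2, -0.1, -1.8]
width: 0.0216
finger_force: 30.0
```

```bash
python3 -m crank '[[1,[0.002,0,-0.020],[0,0,0]],[1,[0.0045,0,-0.043],[0,0,0]],[1,[0.0045,0,-0.043],[0,0,0]],[1,[0.0045,0,-0.043],[0,0,0]],[1,[0.0045,0,-0.043],[0,0,0]],[1,[0.0045,0,-0.042],[0,0,0]],[1,[0,0,0],[0,-3,0]],[1,[0,0,0],[0,-3,0]]]'
python3 -m crank '[[1,[0,0,0],[0,0,-5]],[1,[0,0,0],[0,0,-4.9]],[1,[0,0,0],[0,0,0]],[1,[0,0,0],[0,0,0]]]'
```

```text
time: 7.0
tool_pos: [0.5236, 0.1672, 0.255]
ee_rot: [-3.14, -0.003, -0.035]
wrist_force: [0.1, 0.0, -2.1]
width: 0.0218
finger_force: 30.0
time: 7.4
tool_pos: [0.5231, 0.1668, 0.2517]
ee_rot: [3.141, 0.0, 0.135]
wrist_force: [-0.0, -0.4, -2.4]
width: 0.0217
finger_force: 30.0
```

```bash
python3 -m crank '[[1,[-0.017,0.036,0],[0,0,0]],[1,[-0.017,0.036,0],[0,0,0]],[1,[-0.017,0.036,0],[0,0,0]],[1,[-0.017,0.036,0],[0,0,0]],[1,[-0.017,0.036,0],[0,0,0]],[1,[-0.017,0.036,0],[0,0,0]],[1,[-0.017,0.036,0],[0,0,0]],[1,[-0.017,0.036,0],[0,0,0]]]'
python3 -m crank '[[1,[-0.017,0.036,0],[0,0,0]],[1,[-0.017,0.036,0],[0,0,0]],[1,[0,0,0.04],[0,0,0]],[1,[0,0,0.02],[0,0,0]],[1,[0,0,0],[0,0,0]],[1,[0,0,0],[0,0,0]]]'
python3 - <<'E'
from bench import vision,robot
from h import *
print(robot.get_obs()["tool_pos"])
a=vision.snapshot("side");b=vision.snapshot("top")
np.savez("pics/t3.npz",**b);np.savez("pics/s3.npz",**a)
cv2.imwrite("pics/g3.png",np.hstack([crop(a,215,140,130,120,3),crop(b,265,150,80,90,4)]))
E
```

```text
time: 8.2
tool_pos: [0.427, -0.1383, 0.2522]
ee_rot: [3.141, -0.001, 0.136]
wrist_force: [1.5, -0.4, -2.2]
width: 0.0215
finger_force: 30.0
time: 8.8
tool_pos: [0.404, -0.2129, 0.1924]
ee_rot: [3.141, -0.0, 0.136]
wrist_force: [-0.5, 0.6, -1.3]
width: 0.0217
finger_force: 30.0
[ 0.40399411 -0.21294634  0.19237354]
```

View pics/g3.png

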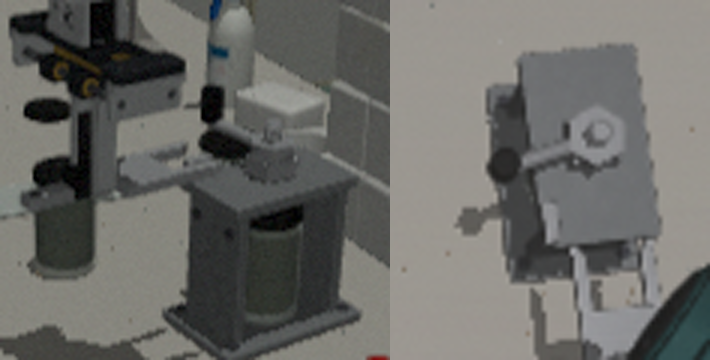

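Run:
```python
from h import *
for n in("t3","s3"):
    s=dict(np.load(f"pics/{n}.npz"));W=cloud(s).reshape(-1,3)
    def loc(o,yaw): c,q=np.cos(yaw),np.sin(yaw); d=W[:,:2]-o; return np.c_[d[:,0]*c+d[:,1]*q,-d[:,0]*q+d[:,1]*c]
    m=(abs(W[:,2]-.1608)<.006)&(abs(W[:,0]-.6)<.1)&(abs(W[:,1]+.19)<.07)
    r=cv2.minAreaRect(W[m][:,:2].astype(np.float32)); print(n,"bar",r,np.median(W[m][:,2]))
    o=np.array([.6015,-.1854]); p=loc(o,.138)
    k=(p[:,0]<-.07)&(p[:,0]>-.19)&(abs(p[:,1])<.05)&(abs(W[:,2]-.204)<.014)
    print(k.sum(),cv2.minAreaRect(W[k][:,:2].astype(np.float32)))
    for a,b in((-.19,-.13),(-.13,-.10),(-.1,-.07)):
        j=k&(p[:,0]>a)&(p[:,0]<b); print(a,j.sum(),np.median(W[j][:,2]),np.percentile(p[j][:,1],[1,50,99]))
    # tip
    print("tip",np.percentile(p[k][:,0],99.5))
s=dict(np.load("pics/t3.npz"))
o=np.array([.6015,-.1854]);c,q=np.cos(.138),np.sin(.138)
for nm,(x,y,z) in dict(Lout=(571,247,.204),Rout=(660,240,.204),Lin=(588,247,.204),Rin=(643,241,.204),lugin=(558,238,.178),knob=(504,166,.23),spindle=(601,131,.212)).items():
    w=ray(s,265+(x-390)/4-.4,150+y/4-.4,z)[:2]-o; print(nm,np.round([w[0]*c+w[1]*q,-w[0]*q+w[1]*c],4))
```

```text
t3 bar ((0.6011435985565186, -0.18528643250465393), (0.15023428201675415, 0.09106341749429703), 8.231973648071289) 0.1607102044788173
332 ((0.4780551791191101, -0.20147527754306793), (0.08494852483272552, 0.06063846871256828), 8.356947898864746)
-0.19 187 0.2047745731271272 [-0.02071122  0.01117027  0.03078049]
-0.13 97 0.20476290705862746 [-0.02889776 -0.00465727  0.03072386]
-0.1 48 0.20407233269353456 [-0.0281606   0.02217862  0.03135642]
tip -0.0822839616884333
s3 bar ((0.5990679264068604, -0.18820753693580627), (0.15228421986103058, 0.09371402114629745), 7.295408725738525) 0.1609022334019346
375 ((0.4685260057449341, -0.2058793306350708), (0.10786411911249161, 0.06306260079145432), 10.462789535522461)
-0.19 229 0.20316072368420945 [-0.03234257 -0.01591327  0.0273195 ]
-0.13 94 0.20127391663989871 [-0.03247648 -0.02229128  0.02837518]
-0.1 52 0.2012959415655609 [-0.03136755 -0.02502511  0.03060069]
tip -0.08342176393262593
Lout [-0.0803  0.0301]
Rout [-0.0823 -0.0347]
Lin [-0.0817  0.0179]
Rin [-0.0816 -0.0224]
lugin [-0.0699  0.0348]
knob [-0.0203  0.0741]
spindle [ 0.0006 -0.0014]
```

```bash
python3 -m crank '[[1,[0,0,0.015],[0,0,0]],[1,[0,0,0.013],[0,0,0]],[1,[0.01,0,0],[0,0,0.1]],[1,[0.015,0,0],[0,0,0]],[1,[0.015,0,0],[0,0,0]],[1,[0.015,0,0],[0,0,0]],[1,[0.007,0,0],[0,0,0]],[1,[0,0,0],[0,0,0]]]'
python3 - <<'E'
from bench import vision,robot
from h import *
print(robot.get_obs()["tool_pos"],robot.get_obs()["ee_rot"])
a=vision.snapshot("side");b=vision.snapshot("top")
np.savez("pics/t4.npz",**b);np.savez("pics/s4.npz",**a)
cv2.imwrite("pics/g4.png",np.hstack([crop(a,240,160,80,80,5),crop(b,280,150,75,80,5)]))
E
```

```text
time: 9.7
tool_pos: [0.4668, -0.2043, 0.164]
ee_rot: [3.142, -0.0, 0.137]
wrist_force: [0.0, -0.3, -2.4]
width: 0.0221
finger_force: 29.9
[ 0.46676334 -0.20428554  0.16395013] [ 3.14158100e+00 -3.58615098e-04  1.36591179e-01]
```

View pics/g4.png

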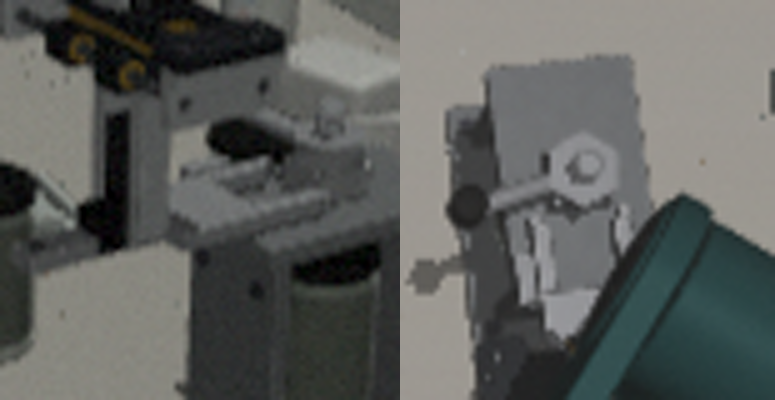

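```bash
for i in 1; do python3 -m crank '[[1,[0.003,0,0],[0,0,0]],[1,[0.003,0,0],[0,0,0]],[1,[0.002,0,0],[0,0,0]],[1,[0,0,0],[0,0,0]]]'; done; python3 -c "
from bench import robot
o=robot.get_obs();print(o['wrist_force'],o['wrist_torque'])"
```

```text
time: 10.2
tool_pos: [0.4734, -0.2036, 0.1639]
ee_rot: [3.141, -0.0, 0.135]
wrist_force: [-0.5, 0.9, -1.9]
width: 0.0218
finger_force: 29.9
[-0.53213142  0.93947198 -1.93214689] [-0.00827853  0.0740639  -0.01082172]
```

```bash
python3 -m crank '[[1,[0.003,0,0],[0,0,0]],[1,[0.003,0,0],[0,0,0]],[1,[0.002,0,0],[0,0,0]],[1,[0,0,0],[0,0,0]]]'; python3 -m crank '[[1,[0.003,0,0],[0,0,0]],[1,[0.003,0,0],[0,0,0]],[1,[0.002,0,0],[0,0,0]],[1,[0,0,0],[0,0,0]]]'; python3 -c "
from bench import robot
o=robot.get_obs();print(o['wrist_force'],o['wrist_torque'],o['tool_pos'])"
```

```text
time: 10.6
tool_pos: [0.4816, -0.2025, 0.1638]
ee_rot: [3.141, -0.0, 0.135]
wrist_force: [-0.7, 0.1, -2.6]
width: 0.0217
finger_force: 29.9
time: 11.0
tool_pos: [0.4895, -0.2014, 0.1638]
ee_rot: [3.141, -0.0, 0.135]
wrist_force: [0.3, -1.4, -2.4]
width: 0.0218
finger_force: 29.9
[ 0.31258026 -1.35525866 -2.42549358] [-0.07445392  0.05605275  0.00194168] [ 0.48949683 -0.20135477  0.16382274]
```

```bash
python3 -m crank '[[1,[0.003,0,0],[0,0,0]],[1,[0.003,0,0],[0,0,0]],[1,[0.002,0,0],[0,0,0]],[1,[0,0,0],[0,0,0]]]'; python3 -m crank '[[1,[0.003,0,0],[0,0,0]],[1,[0.003,0,0],[0,0,0]],[1,[0.003,0,0],[0,0,0]],[1,[0,0,0],[0,0,0]]]'; python3 -c "
from bench import robot
o=robot.get_obs();print(o['wrist_force'],o['wrist_torque'],o['tool_pos'])"
```

```text
time: 11.4
tool_pos: [0.4974, -0.2003, 0.1638]
ee_rot: [3.142, -0.0, 0.135]
wrist_force: [-0.8, -0.8, -2.1]
width: 0.022
finger_force: 29.9
time: 11.8
tool_pos: [0.5064, -0.199, 0.1638]
ee_rot: [-3.142, -0.0, 0.135]
wrist_force: [0.4, -0.9, -2.1]
width: 0.0218
finger_force: 29.9
[ 0.36483972 -0.85521765 -2.13806813] [0.00364978 0.05248162 0.01430461] [ 0.50640078 -0.19902021  0.16380353]
```

```bash
for r in '1'; do python3 -m crank '[[1,[0.002,0,0],[0,0,0]],[1,[0.002,0,0],[0,0,0]],[1,[0,0,0],[0,0,0]]]'; done;  python3 -m crank '[[1,[0.001,0,0],[0,0,0]],[1,[0.001,0,0],[0,0,0]],[1,[0,0,0],[0,0,0]]]'; python3 -m crank '[[1,[0.001,0,0],[0,0,0]],[1,[0,0,0],[0,0,0]]]'
```

```text
time: 12.1
tool_pos: [0.5102, -0.1986, 0.1639]
ee_rot: [3.142, -0.0, 0.135]
wrist_force: [0.3, -0.5, -2.1]
width: 0.0215
finger_force: 29.9
time: 12.4
tool_pos: [0.5121, -0.1983, 0.1639]
ee_rot: [3.142, -0.0, 0.135]
wrist_force: [-0.7, -0.2, -2.7]
width: 0.0222
finger_force: 29.9
time: 12.6
tool_pos: [0.513, -0.1982, 0.1639]
ee_rot: [3.141, -0.0, 0.135]
wrist_force: [0.2, 0.0, -2.1]
width: 0.0219
finger_force: 29.9
```

```bash
python3 -m crank '[[1,[0.001,0,0],[0,0,0]],[1,[0,0,0],[0,0,0]]]'; python3 -m crank '[[1,[0.001,0,0],[0,0,0]],[1,[0,0,0],[0,0,0]]]'; python3 -m crank '[[1,[0.001,0,0],[0,0,0]],[1,[0,0,0],[0,0,0]]]'
```

```text
time: 12.8
tool_pos: [0.514, -0.198, 0.1639]
ee_rot: [3.142, -0.0, 0.135]
wrist_force: [-0.4, 0.2, -1.9]
width: 0.0217
finger_force: 29.9
time: 13.0
tool_pos: [0.515, -0.1979, 0.1639]
ee_rot: [3.142, -0.0, 0.135]
wrist_force: [-0.3, 0.0, -1.5]
width: 0.0216
finger_force: 29.9
time: 13.2
tool_pos: [0.5152, -0.1979, 0.1639]
ee_rot: [3.142, 0.002, 0.135]
wrist_force: [-2.6, -0.2, -0.5]
width: 0.0217
finger_force: 29.9
```

```bash
python3 -m crank '[[1,[-0.0005,0,0.001],[0,0,0]],[1,[0,0,0.001],[0,0,0]],[1,[0,0,0],[0,0,0]]]'; python3 -m crank '[[1,[0,0,0.0005],[0,0,0]],[1,[0,0,0],[0,0,0]]]';python3 -m crank '[[1,[0,0,0.0005],[0,0,0]],[1,[0,0,0],[0,0,0]]]'
```

```text
time: 13.5
tool_pos: [0.5152, -0.1979, 0.1617]
ee_rot: [3.141, 0.0, 0.135]
wrist_force: [-1.9, -0.8, -0.6]
width: 0.0217
finger_force: 29.9
time: 13.7
tool_pos: [0.5153, -0.1979, 0.1614]
ee_rot: [3.141, 0.0, 0.135]
wrist_force: [-2.6, -0.8, -1.6]
width: 0.0223
finger_force: 29.9
time: 13.9
tool_pos: [0.5153, -0.1979, 0.1613]
ee_rot: [3.141, 0.0, 0.135]
wrist_force: [-4.1, 0.6, 0.9]
width: 0.0219
finger_force: 29.9
```

```bash
python3 -m crank '[[0.35,[0,0,0],[0,0,0]],[0.35,[0,0,0],[0,0,0]],[0.35,[0,0,0],[0,0,0]],[0.35,[0,0,0],[0,0,0]],[0.35,[0,0,0],[0,0,0]],[0.35,[0,0,0],[0,0,0]]]'; python3 -m crank '[[0.35,[0,0,-0.01],[0,0,0]],[0.35,[0,0,-0.02],[0,0,0]],[0.35,[0,0,-0.03],[0,0,0]],[0.35,[0,0,-0.03],[0,0,0]]]'
python3 -m crank '[[0.35,[-0.04,0,0],[0,0,0]],[0.35,[-0.04,0,0],[0,0,0]],[0.35,[-0.04,0,0],[0,0,0]],[0.35,[0,0,0],[0,0,0]]]'
python3 - <<'E'
from bench import vision,robot
from h import *
a=vision.snapshot("side");b=vision.snapshot("top")
np.savez("pics/t5.npz",**b);np.savez("pics/s5.npz",**a)
cv2.imwrite("pics/g5.png",np.hstack([crop(a,220,150,80,90,5),crop(b,280,150,75,90,5)]))
E
```

```text
time: 14.5
tool_pos: [0.5156, -0.1978, 0.1608]
ee_rot: [3.142, -0.0, 0.135]
wrist_force: [-0.4, 0.3, 0.1]
width: 0.0607
finger_force: 0.0
time: 14.9
tool_pos: [0.5153, -0.1977, 0.2523]
ee_rot: [-3.141, 0.0, 0.135]
wrist_force: [-0.5, -0.0, 0.3]
width: 0.0612
finger_force: 0.0
time: 15.3
tool_pos: [0.3937, -0.2144, 0.2525]
ee_rot: [3.139, -0.001, 0.132]
wrist_force: [0.4, -0.2, -0.2]
width: 0.061
finger_force: 0.0
```

View pics/g5.png

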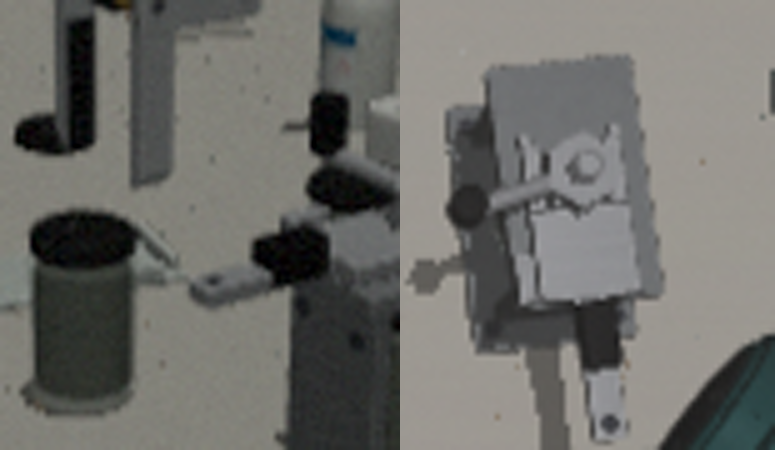

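Run:
```python
from h import *
s=dict(np.load("pics/t5.npz"));W=cloud(s).reshape(-1,3)
for y in np.arange(-.5,.04,.03):
    m=(W[:,2]>.22)&(abs(W[:,1]-y)<.015)&(W[:,0]>.64); print(round(y,2),m.sum(),np.round(np.percentile(W[m][:,0],1),3) if m.sum()>5 else "", W[m][:,2].max().round(3) if m.any() else "")
k=ray(s,280+67/5-.4,150+208/5-.4,.23); sp=ray(s,280+(585-400)/5-.4,150+165/5-.4,.212); print(k,sp,np.hypot(*(k-sp)[:2]),np.arctan2(*(k-sp)[1::-1]))
```

```text
-0.5 0  
-0.47 673 0.681 0.36
-0.44 745 0.68 0.359
-0.41 776 0.68 0.36
-0.38 810 0.68 0.359
-0.35 1091 0.68 0.359
-0.32 4  0.263
-0.29 643 0.798 0.359
-0.26 800 0.797 0.359
-0.23 805 0.797 0.358
-0.2 789 0.8 0.359
-0.17 771 0.8 0.359
-0.14 763 0.777 0.359
-0.11 792 0.777 0.361
-0.08 789 0.776 0.361
-0.05 776 0.775 0.36
-0.02 421 0.774 0.358
0.01 0  
0.04 0  
[ 0.57086834 -0.11450746  0.23      ] [ 0.60143789 -0.18450492  0.212     ] 0.07638155062877158 1.982555021801393
```

```bash
python3 -m crank '[[0.35,[0,0,0],[0,0,-8.1]],[0.35,[0,0,0],[0,0,-8.1]],[0.35,[0,0,0],[0,0,-8.1]],[0.35,[0,0,0],[0,0,-8.1]],[0.35,[0,0,0],[0,0,-8.1]],[0.35,[0,0,0],[0,0,-8.1]],[0.35,[0,0,0],[0,0,-8.1]],[0.35,[0,0,0],[0,0,-8.1]]]'
python3 -m crank '[[0.35,[0,0,0],[0,0,-8.1]],[0.35,[0,0,0],[0,0,-8.1]],[0.35,[0,0,0],[0,0,-8.1]],[0.35,[0,0,0],[0,0,-8.1]],[0.35,[0,0,0],[0,0,-8.1]],[0.35,[0,0,0],[0,0,0]],[0.35,[0,0,0],[0,0,0]]]'
python3 -m crank '[[0.35,[0.004,0.0405,0],[0,0,0]],[0.35,[0.004,0.0405,0],[0,0,0]],[0.35,[0.004,0.0405,0],[0,0,0]],[0.35,[0.004,0.0405,0],[0,0,0]],[0.35,[0.004,0.0405,0],[0,0,0]],[0.35,[0,0,0],[0,0,0]],[0.35,[0,0,0],[0,0,0]]]'
```

```text
time: 16.2
tool_pos: [0.398, -0.2139, 0.251]
ee_rot: [3.141, -0.0, 1.273]
wrist_force: [0.1, 0.5, -0.3]
width: 0.061
finger_force: 0.0
time: 16.9
tool_pos: [0.3974, -0.2139, 0.2509]
ee_rot: [3.141, -0.0, 1.971]
wrist_force: [0.1, -0.4, -0.4]
width: 0.0613
finger_force: 0.0
time: 17.6
tool_pos: [0.5754, -0.1158, 0.2499]
ee_rot: [-3.14, -0.001, 1.973]
wrist_force: [-0.8, 0.4, -0.2]
width: 0.0612
finger_force: 0.0
```

```bash
python3 -m crank '[[0.35,[0.0022,-0.0037,0],[0,0,0]],[0.35,[0,0,0.02],[0,0,0]],[0.35,[0,0,0.02],[0,0,0]],[0.35,[0,0,0.011],[0,0,0]],[1,[0,0,0],[0,0,0]],[1,[0,0,0],[0,0,0]],[1,[0,0,0],[0,0,0]],[1,[0,0,0],[0,0,0]]]'
python3 -m crank '[[1,[0,0,0],[0,0,0]],[1,[0,0,0],[0,0,0]],[1,[0,0,0],[0,0,0]],[1,[0,0,0],[0,0,0]]]'
```

```text
time: 18.4
tool_pos: [0.5713, -0.116, 0.2013]
ee_rot: [3.14, 0.002, 1.973]
wrist_force: [0.2, -1.3, -0.2]
width: 0.0322
finger_force: 0.0
time: 18.8
tool_pos: [0.5717, -0.1153, 0.2008]
ee_rot: [3.139, 0.001, 1.974]
wrist_force: [2.4, 2.7, 3.2]
width: 0.0213
finger_force: 30.0
```

```bash
python3 -m crank '[[1,[-0.0002,0.0052,0],[0,0,4]],[1,[-0.0002,0.0052,0],[0,0,4]],[1,[-0.0002,0.0052,0],[0,0,4]],[1,[-0.0002,0.0052,0],[0,0,4]]]';python3 -m crank '[[1,[-0.0002,0.0052,0],[0,0,4]],[1,[-0.0002,0.0052,0],[0,0,4]],[1,[-0.0002,0.0052,0],[0,0,4]],[1,[-0.0002,0.0052,0],[0,0,4]]]'
python3 - <<'E'
from bench import robot,vision
from h import *
p=robot.get_obs()["tool_pos"][:2]-np.array([.6014,-.1852]);print(np.hypot(*p),np.arctan2(p[1],p[0]))
a=vision.snapshot("side");b=vision.snapshot("top")
cv2.imwrite("pics/g6.png",np.hstack([crop(a,220,130,90,100,4),crop(b,270,140,85,100,4)]))
E
```

```text
time: 19.2
tool_pos: [0.59, -0.1101, 0.2008]
ee_rot: [-3.14, -0.0, 1.692]
wrist_force: [-3.1, 1.8, 5.7]
width: 0.0213
finger_force: 30.0
time: 19.6
tool_pos: [0.6106, -0.1097, 0.2009]
ee_rot: [-3.139, -0.001, 1.413]
wrist_force: [-3.5, 4.6, 6.0]
width: 0.0215
finger_force: 30.0
0.07606658223877459 1.4500625050480638
```

View pics/g6.png

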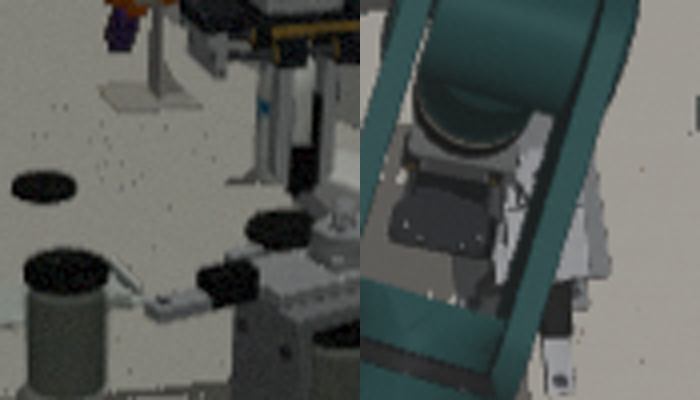

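```bash
python3 -m crank '[[1,[-0.0002,0.0052,0],[0,0,4]],[1,[-0.0002,0.0052,0],[0,0,4]],[1,[-0.0002,0.0052,0],[0,0,4]],[1,[-0.0002,0.0052,0],[0,0,4]]]';python3 -m crank '[[1,[-0.0002,0.0052,0],[0,0,4]],[1,[-0.0002,0.0052,0],[0,0,4]],[1,[-0.0002,0.0052,0],[0,0,4]],[1,[-0.0002,0.0052,0],[0,0,4]]]'
python3 - <<'E'
from bench import robot
import numpy as np
p=robot.get_obs()["tool_pos"][:2]-np.array([.6014,-.1852]);print(np.hypot(*p),np.arctan2(p[1],p[0]))
E
```

```text
time: 20.1
tool_pos: [0.6307, -0.1148, 0.201]
ee_rot: [-3.139, -0.002, 1.135]
wrist_force: [-1.8, 5.7, 5.6]
width: 0.0212
finger_force: 30.0
time: 20.5
tool_pos: [0.6492, -0.1252, 0.2011]
ee_rot: [-3.139, -0.004, 0.857]
wrist_force: [1.1, 7.5, 4.0]
width: 0.0212
finger_force: 30.0
0.07667015510627015 0.8981156588799739
```

```bash
python3 -m crank '[[1,[-0.0002,0.0052,0],[0,0,4]],[1,[-0.0002,0.0052,0],[0,0,4]],[1,[0,0,0],[0,0,0]]]';python3 -m crank '[[1,[-0.0002,0.0052,0],[0,0,4]],[1,[0,0,0],[0,0,0]]]';python3 -m crank '[[1,[-0.0001,0.0026,0],[0,0,2]],[1,[0,0,0],[0,0,0]]]';python3 -m crank '[[1,[-0.0001,0.0026,0],[0,0,2]],[1,[0,0,0],[0,0,0]]]'
python3 - <<'E'
from bench import robot
import numpy as np
p=robot.get_obs()["tool_pos"][:2]-np.array([.6014,-.1852]);print(np.hypot(*p),np.arctan2(p[1],p[0]))
E
```

```text
time: 20.8
tool_pos: [0.6575, -0.1328, 0.2012]
ee_rot: [-3.14, -0.005, 0.718]
wrist_force: [2.5, 7.8, 5.0]
width: 0.0216
finger_force: 30.0
time: 21.0
tool_pos: [0.6609, -0.1365, 0.2012]
ee_rot: [-3.14, -0.006, 0.649]
wrist_force: [3.6, 8.0, 4.6]
width: 0.0213
finger_force: 30.0
time: 21.2
tool_pos: [0.6624, -0.1383, 0.2013]
ee_rot: [-3.14, -0.006, 0.615]
wrist_force: [4.1, 9.1, 4.6]
width: 0.0213
finger_force: 30.0
time: 21.4
tool_pos: [0.664, -0.1403, 0.2013]
ee_rot: [-3.14, -0.006, 0.58]
wrist_force: [4.9, 8.5, 4.7]
width: 0.0216
finger_force: 30.0
0.07698558255591365 0.6219036878789641
```

```bash
python3 -m crank '[[1,[-0.0001,0.0026,0],[0,0,2]],[1,[0,0,0],[0,0,0]]]';python3 -m crank '[[1,[-0.0001,0.0026,0],[0,0,2]],[1,[0,0,0],[0,0,0]]]';python3 -m crank '[[1,[-0.0001,0.0026,0],[0,0,2]],[1,[0,0,0],[0,0,0]]]'
```

```text
time: 21.6
tool_pos: [0.6655, -0.1425, 0.2013]
ee_rot: [-3.14, -0.007, 0.545]
wrist_force: [3.9, 8.9, 3.1]
width: 0.0215
finger_force: 30.0
time: 21.8
tool_pos: [0.667, -0.1448, 0.2014]
ee_rot: [-3.14, -0.007, 0.51]
wrist_force: [5.0, 9.2, 3.6]
width: 0.0213
finger_force: 30.0
time: 22.0
tool_pos: [0.6684, -0.147, 0.2014]
ee_rot: [-3.14, -0.008, 0.476]
wrist_force: [6.2, 8.7, 4.2]
width: 0.0215
finger_force: 30.0
```

```bash
python3 -m crank '[[1,[-0.0001,0.0026,0],[0,0,2]],[1,[0,0,0],[0,0,0]]]';python3 -m crank '[[1,[-0.0001,0.0026,0],[0,0,2]],[1,[0,0,0],[0,0,0]]]';python3 -m crank '[[1,[-0.0001,0.0026,0],[0,0,2]],[1,[0,0,0],[0,0,0]]]'
```

```text
time: 22.2
tool_pos: [0.6697, -0.1493, 0.2014]
ee_rot: [-3.139, -0.008, 0.441]
wrist_force: [6.5, 9.2, 4.3]
width: 0.0212
finger_force: 30.0
time: 22.4
tool_pos: [0.6699, -0.1502, 0.2013]
ee_rot: [-3.136, -0.007, 0.407]
wrist_force: [5.0, 12.1, 4.6]
width: 0.0216
finger_force: 30.0
time: 22.6
tool_pos: [0.67, -0.151, 0.2012]
ee_rot: [-3.132, -0.006, 0.373]
wrist_force: [1.8, 15.2, 6.2]
width: 0.0214
finger_force: 30.0
```

```bash
python3 -m crank '[[1,[0,0.003,0],[0,0,0]],[1,[0,0,0],[0,0,0]]]';python3 -m crank '[[1,[0,0.003,0],[0,0,0]],[1,[0,0,0],[0,0,0]]]'
```

```text
time: 22.8
tool_pos: [0.6703, -0.1515, 0.2012]
ee_rot: [-3.128, -0.005, 0.375]
wrist_force: [-0.6, 19.1, 6.2]
width: 0.0213
finger_force: 30.0
time: 23.0
tool_pos: [0.6707, -0.1521, 0.2011]
ee_rot: [-3.123, -0.004, 0.377]
wrist_force: [-1.9, 23.8, 8.3]
width: 0.0217
finger_force: 30.0
```

```bash
python3 -m crank '[[1,[0,-0.003,0],[0,0,0]],[1,[0,-0.003,0],[0,0,0]],[1,[0,0,0],[0,0,0]]]'; python3 -m crank '[[0.4,[0,0,0],[0,0,0]],[0.4,[0,0,0],[0,0,0]],[0.4,[0,0,0],[0,0,0]],[0.4,[0,0,0],[0,0,0]],[0.4,[0,0,0],[0,0,0]],[0.4,[0,0,0],[0,0,0]]]'; python3 -m crank '[[0.4,[0,0,-0.01],[0,0,0]],[0.4,[0,0,-0.03],[0,0,0]],[0.4,[0,0,-0.03],[0,0,0]],[0.4,[0,0,-0.03],[0,0,0]],[0.4,[0,0,0],[0,0,0]]]'
python3 -m crank '[[0.4,[-0.04,0,0],[0,0,0]],[0.4,[-0.04,0,0],[0,0,0]],[0.4,[-0.04,0,0],[0,0,0]],[0.4,[-0.04,0,0],[0,0,0]],[0.4,[-0.04,0,0],[0,0,0]],[0.4,[-0.04,0,0],[0,0,0]],[0.4,[-0.02,0,0],[0,0,0]],[0.4,[0,0,0],[0,0,0]]]'
python3 - <<'E'
from bench import vision
from h import *
a=vision.snapshot("side");b=vision.snapshot("top")
np.savez("pics/t7.npz",**b)
cv2.imwrite("pics/g7.png",np.hstack([crop(a,220,130,90,110,4),crop(b,240,140,110,110,4)]))
E
```

```text
time: 23.3
tool_pos: [0.6702, -0.1512, 0.2012]
ee_rot: [-3.134, -0.006, 0.374]
wrist_force: [3.9, 13.5, 5.0]
width: 0.0216
finger_force: 30.0
time: 23.9
tool_pos: [0.6688, -0.1588, 0.1995]
ee_rot: [3.142, 0.001, 0.366]
wrist_force: [0.3, -0.3, 0.4]
width: 0.0564
finger_force: 0.0
time: 24.4
tool_pos: [0.6704, -0.1587, 0.3072]
ee_rot: [3.134, -0.009, 0.367]
wrist_force: [-0.1, -0.6, 0.5]
width: 0.0567
finger_force: 0.0
time: 25.2
tool_pos: [0.4243, -0.2522, 0.2999]
ee_rot: [3.141, 0.0, 0.364]
wrist_force: [1.0, 0.8, -0.1]
width: 0.0567
finger_force: 0.0
```

View pics/g7.png

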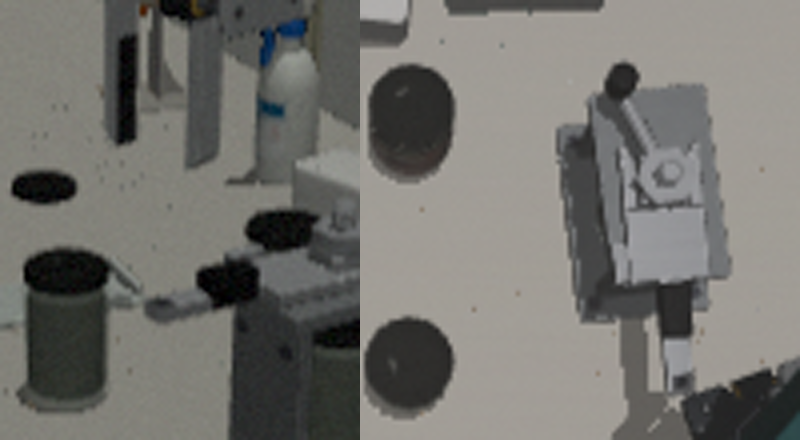

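Run:
```python
from h import *
s=dict(np.load("pics/t7.npz"))
f=lambda x,y,z: ray(s,240+(x-360)/4-.4,140+y/4-.4,z)
d=f(621,80,.23)-f(668,172,.212); print(np.hypot(*d[:2]),np.arctan2(d[1],d[0]))
from bench import robot
print(robot.close_job())
```

```text
0.07305280480413112 0.5328670466359233
the job is handed in; nothing more can be done
None
```

The spanner is home on the lower nut and released. The jam nut's lever was swung clockwise to a firm stop (force rose to about 24 N with almost no further movement). The job was handed in at about 25 s; the closing call gave no verdict. My last picture put the lever about 0.07 rad short of where the gripper stopped, within what I can read off a picture.

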